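# Whittled sticks from the drying rack to the oiling rack, in reverse order

## Task

The four whittled willow sticks on the drying rack have dried in a row; move them over to the empty oiling rack in the reverse order, so that they come up for oiling last cut first: the stick at the left end of the drying rack goes to the right end of the oiling rack, and so on (left and right as the robot sees them). Lay each stick down into both saddles of its own place, about centred lengthwise, either end foremost, and let go of them all.

Things in the scene. Friction and masses are not known exactly. Their poses are not given: they have to be found in the camera images.
- tenon_mid (a point): Loose willow stick, 150 mm long, one end whittled to a pale round pin 28 mm long and 15 mm thick (at its +x end), the other end sawn square. Bark-covered round body 24 mm thick, about 30 to 60 g. The point lies on the stick's axis, mid-way between the saddles at the nominal lay; x runs along the stick, y and z turn as it rolls.
- rung_mid (a point): Loose willow stick, 160 mm long, both ends whittled to pale round pins 30 mm long and 15 mm thick. Bark-covered round body 24 mm thick, about 30 to 60 g. The point lies on the stick's axis, mid-way between the saddles at the nominal lay; x runs along the stick, y and z turn as it rolls.
- stake_mid (a point): Loose willow stick, 154 mm long (the point ends 79 mm from this point, the butt 75 mm), one end whittled to a pale pencil-like cone 34 mm long (at its +x end), the other end sawn square. Bark-covered round body 24 mm thick, about 30 to 60 g. The point lies on the stick's axis, mid-way between the saddles at the nominal lay; x runs along the stick, y and z turn as it rolls.
- blank_mid (a point): Loose willow stick, 102 mm long, the short plain one, both ends sawn square. Bark-covered round body 24 mm thick, about 30 to 60 g. The point lies on the stick's axis, mid-way between the saddles at the nominal lay; x runs along the stick, y and z turn as it rolls.
- cradle_tenon: Fixed wooden cradle in which the tenon stick lies at the start (four alike, order shuffled). Foot plate 100 x 46 x 6 mm with two V saddles 8 mm thick, 33 mm either side of its middle along x, 38 mm wide; 58 mm free between them for fingers. Origin: centre of the foot's underside, 12 mm above the table; x along the stick, y along the row. The stick's axis lies 42 mm above the origin.
- cradle_rung: Fixed wooden cradle in which the rung stick lies at the start (four alike, order shuffled). Foot plate 100 x 46 x 6 mm with two V saddles 8 mm thick, 33 mm either side of its middle along x, 38 mm wide; 58 mm free between them for fingers. Origin: centre of the foot's underside, 12 mm above the table; x along the stick, y along the row. The stick's axis lies 42 mm above the origin.
- cradle_stake: Fixed wooden cradle in which the stake stick lies at the start (four alike, order shuffled). Foot plate 100 x 46 x 6 mm with two V saddles 8 mm thick, 33 mm either side of its middle along x, 38 mm wide; 58 mm free between them for fingers. Origin: centre of the foot's underside, 12 mm above the table; x along the stick, y along the row. The stick's axis lies 42 mm above the origin.
- cradle_blank: Fixed wooden cradle in which the blank stick lies at the start (four alike, order shuffled). Foot plate 100 x 46 x 6 mm with two V saddles 8 mm thick, 33 mm either side of its middle along x, 38 mm wide; 58 mm free between them for fingers. Origin: centre of the foot's underside, 12 mm above the table; x along the stick, y along the row. The stick's axis lies 42 mm above the origin.
- drying_rack: The full rack: fixed dark wooden board 110 x 262 x 12 mm carrying the cradles in a row at y = +96, +32, -32, -96 mm; 40 mm free between neighbouring sticks. Origin: centre of its underside, on the table. +y is roughly the robot's left, +x away from the robot (turned at most 0.25 rad). It stands left or right of the oiling rack, with a loose oil jar 38 mm across, 62 mm tall, between the racks.
- oiling_rack: The empty rack: fixed dark steel plate 110 x 262 x 18 mm with four places in a row at y = +96, +32, -32, -96 mm, each two V saddles like the cradles' at x = -33 and +33 mm. A stick lies along the rack's x, its middle at x = 0, its axis 54 mm above the origin (saddle tips 53 mm). Origin: centre of the underside, on the table; +y roughly the robot's left, +x away from the robot (within 0.25 rad).
Not all that is in view belongs to the job. What is shaped like the part that bears blank_mid but blue or pink is not meant. What is shaped like the part that bears stake_mid but green is not meant.

How it is judged:
By the outcome, as a careful person would: the job done as asked, in the order asked, and still so for the second after the job is handed in, with the robot touching nothing.
It also fails if it takes over 106 s, if anything falls off the work surface, if the arm or the gripper's body presses on something with over 40 N, if the wrist force passes 120 N, or if a joint passes its speed limit or range.

## Robot

A 6-joint arm with a two-finger parallel gripper is mounted at the origin on the work surface. World frame = base frame: x ahead of the robot, y to its left, z up, the work surface at z = 0. Lengths are in m, angles in rad, forces in N, time in s.
With the tool pointing down it reaches from about 0.425 to 0.95 m from the base axis. Payload 3.5 kg.
Tool frame: the origin (TCP) lies at the very end of the fingers, on their centre line; the grasp point (between the pads) lies 19 mm behind it; z points along the fingers, y is the direction in which the jaws open and shut (so a half turn about z gives the same grasp; the last joint's range is limited). The gripper opens to 85 mm and grips with 20 to 120 N. Pads are 22 mm wide; open, the fingers measure 114 mm over their backs; the gripper's body (76 mm by 85 mm) begins 54 mm behind the grasp point. The pads swing forward as they close: fully open they stand 13 mm farther back than shut.
Start: joints at [1.119, 0.286, 1.577, -0, 1.279, -0.15], TCP at [0.201, 0.644, 0.231] pointing down, gripper open.
Joint ranges: [-2.77, 2.77], [-0.9, 2.22], [0.21, 2.48], [-1.53, 4.67], [0.24, 2.81], [-2.84, 2.84]. Speed limits (rad/s): [2.79, 2.79, 3.14, 3.14, 3.14, 3.14].

## Interface

Orientations are given as a unit quaternion [x, y, z, w].
In Python, from plant import ctrl, eyes, ticket gives the robot as it stands.
- The arm moves only by the tool send_rows, never from a script. Its arguments are lists of equal length, an entry for each row: "translation": the shift along the tool's x, y, z in units of 30 mm (1.0 is 30 mm), a list of three; "rotation": the turn, a rotation vector about the tool's x, y, z in units of 5 degrees (1.0 is 5 degrees), a list of three; "grip": the finger opening in mm, from 0 to 85.4. A call has 1 to 5 rows; each row shifts and turns the commanded pose from where the row before left it, along the tool's axes as they then stand; what a row does not reach is not made up. A row lasts 1/8 s, in which the tool goes at most 62.5 mm and 10.7 degrees, less where a joint would pass 70% of its speed; a pose out of reach is approached as far as the arm can. A call is refused whole if a number of a shift passes 1 or a number of a turn 1, either way. A call with a gripper value outside its range is refused whole. The fingers move at their own pace and stop on an object; "squeeze" is the grip in N (left out, the last holds). Time passes only in rows, so rows that do not move let the fingers close. It gives the time, the measured TCP pose, the force and the opening at its end, in the units of the state.
- ctrl.get_state(): the state, without advancing time (a new reading comes with each control period).
- eyes.read_camera(name): name is "scene" or "top" or "wrist"; returns a dict with "image" (384x512x3 uint8, blue, green, red), "mtx" (3x3 intrinsics, pixels), "xyz" and "orientation" of the camera in the world; the wrist camera has in their place "hand_eye" (4x4, takes a point from camera to tool coordinates, whose origin is the TCP and whose axes are the flange's). Camera axes: x right, y down, z forward; pixel columns grow to the right and rows downward; lengths in m; the calibration is good to about 2 mm. A picture is of the moment at which its call begins: read the wrist's pose just before it. There is no depth.
- ticket.sign_off(): hands the job in, once; it reports no verdict.
The state is a dict: "time": time; "qpos": joint angles; "dq": joint speeds; "joint_efforts": joint torques, N m; "eef_pos": TCP position; "tcp_rot": TCP orientation; "contact_force": force on the tool from outside, world axes, zero at the start; "wrist_torque": the same for the moment, N m; "opening": opening from 0.0 (shut) to 1.0 (fully open).
Only numpy, scipy, OpenCV 4.12 (cv2) and the standard library are available. Lean on these libraries where they do the work, as an engineer would, in place of code of your own. Each camera call takes 0.05 s, during which the arm holds its last target. There are 200 camera calls.

## Working session

There is one attempt and no reset: what is moved stays moved. The work goes in short steps, Python scripts to look and compute and a tool call to move; the robot and the scene stay as the last step left them, time stands still between calls to the robot, and variables do not carry over. Pictures are saved under pics/ and viewed, about 12 in all and at most 16, crops included, and the job is handed in when it is done.

Besides the shell and the picture viewer there is one more tool, called after "Emit:" by a JSON object that holds its "method" and its "body". send_rows: Moves the arm, as the interface text tells. Its arguments: {"type":"object","properties":{"translation":{"type":"array"},"rotation":{"type":"array"},"grip":{"type":"array"},"squeeze":{"type":"number"}},"required":["translation","rotation","grip"]}

```bash
ls; mkdir -p pics; python3 - <<'E'
from plant import ctrl, eyes
import cv2
s=ctrl.get_state(); print(s)
for n in ("scene","top"):
    c=eyes.read_camera(n); cv2.imwrite(f"pics/{n}0.png",c["image"]); print(n,c["mtx"],c["xyz"],c["orientation"])
E
```

```text
pics
{'time': 0.0, 'qpos': array([ 1.11899966e+00,  2.87181252e-01,  1.57819079e+00, -4.12051892e-06,
        1.27862580e+00, -1.50006976e-01]), 'dq': array([-5.87179135e-04, -6.18593481e-04,  1.45199428e-04,  5.60792951e-05,
       -1.91067310e-04,  3.60513907e-04]), 'joint_efforts': array([-5.31234934e-05, -4.05958951e+01, -2.92633152e+01, -1.36538802e-04,
        5.79039115e-03,  1.65717413e-06]), 'eef_pos': array([0.20031147, 0.64389201, 0.22992934]), 'tcp_rot': array([ 1.50322172e-01,  9.88636333e-01, -1.14914462e-03, -3.54542877e-04]), 'contact_force': array([-0.18604535, -0.35395097,  0.18674287]), 'wrist_torque': array([-0.03233555,  0.00774882, -0.06444968]), 'opening': 0.9995351058618552}
scene [[354.43478167   0.         256.92235593]
 [  0.         354.43478167 192.97401604]
 [  0.           0.           1.        ]] [0.9381305  0.24521574 0.83498445] [ 0.46129537  0.83203347 -0.27128502 -0.14605249]
top [[374.1550503    0.         261.95202138]
 [  0.         374.1550503  197.08124943]
 [  0.           0.           1.        ]] [ 0.38790966 -0.0589454   1.09414567] [-0.6993736   0.7140475  -0.01155746  0.02965075]
```

```bash
python3 - <<'E'
import cv2
for n in ("scene","top"):
    cv2.imwrite(f"pics/{n}0b.png",cv2.resize(cv2.imread(f"pics/{n}0.png"),(800,600),interpolation=cv2.INTER_CUBIC))
E
```

```text
(no output)
```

View pics/top0b.png

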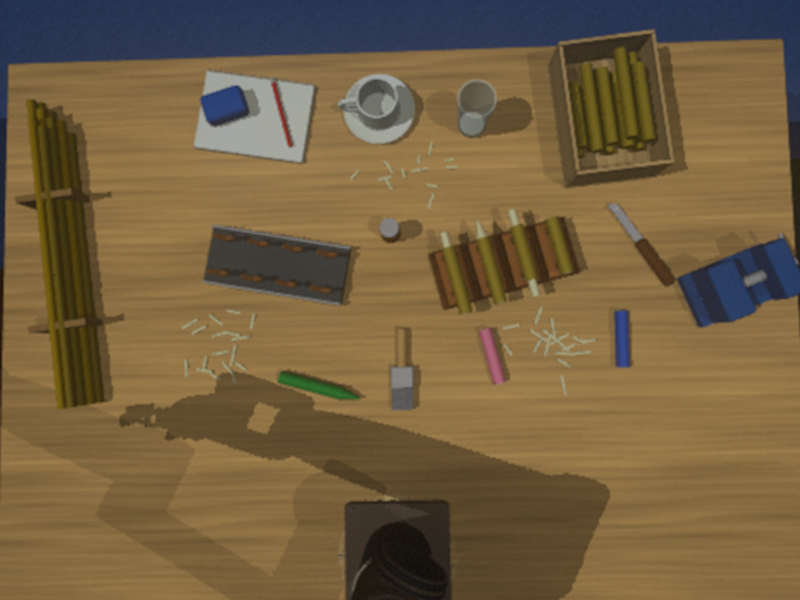

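View pics/scene0b.png

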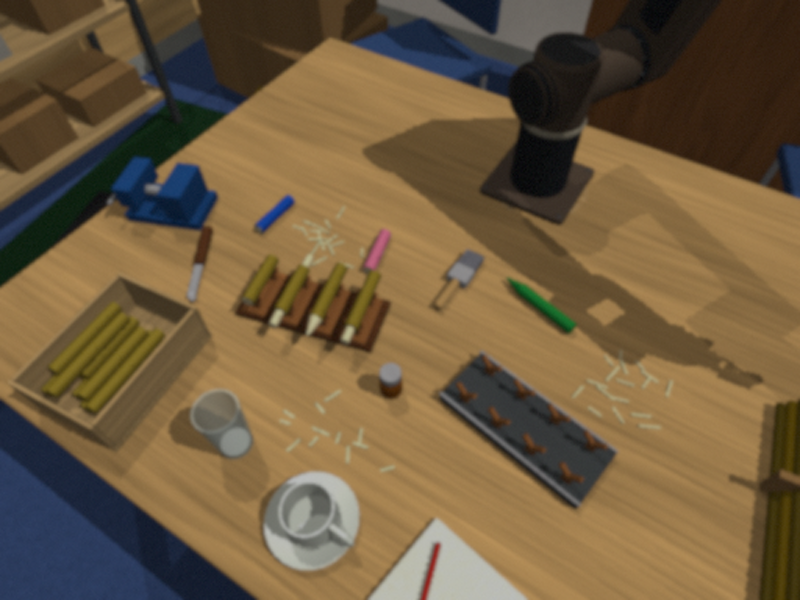

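The top view (800 px wide) shows the oiling rack at (280,265), the jar at (390,230) and the drying rack at (505,262). From the left, the drying rack holds the tenon (455,272), stake (490,262), rung (523,252) and blank (560,245). The lookalikes are green (318,385), pink (492,355), blue (622,338) and the bark sticks in the box at (615,100). I'll measure next and confirm with a crop.

```bash
cat > h.py <<'E'
import numpy as np, cv2
from scipy.spatial.transform import Rotation as R
def cast(uv,mtx,pos,Rm,z):
    uv=np.asarray(uv,float).reshape(-1,2)
    d=np.c_[uv,np.ones(len(uv))]@np.linalg.inv(mtx).T@np.asarray(Rm).T
    return (pos+d*((z-pos[2])/d[:,2])[:,None])[:,:2]
def proj(P,mtx,pos,Rm):
    p=(np.asarray(P)-pos)@Rm; q=p@np.asarray(mtx).T; return q[:,:2]/q[:,2:]
def fixed(c): return c["mtx"],np.array(c["xyz"]),R.from_quat(c["orientation"]).as_matrix()
def wrist(c,s):
    T=np.eye(4);T[:3,:3]=R.from_quat(s["tcp_rot"]).as_matrix();T[:3,3]=s["eef_pos"]
    T=T@np.array(c["hand_eye"]); return c["mtx"],T[:3,3],T[:3,:3]
E
python3 - <<'E'
from h import *
from plant import eyes,ctrl
c=eyes.read_camera("top");im=c["image"];cam=fixed(c)
hsv=cv2.cvtColor(im,cv2.COLOR_BGR2HSV)
for u,v in [(280,265),(458,275),(493,270),(524,250),(560,245),(475,268),(447,240),(650,460),(600,470)]:
    print((u,v),hsv[int(v*.64),int(u*.64)])
# oiling plate: dark low-sat
m=cv2.inRange(hsv,(0,0,0),(180,110,90)); roi=np.zeros_like(m);roi[135:205,120:235]=255
m=cv2.morphologyEx(m&roi,cv2.MORPH_CLOSE,np.ones((9,9)))
k=max(cv2.findContours(m,0,1)[0],key=cv2.contourArea)
b=cv2.boxPoints(cv2.minAreaRect(k));w=cast(b,*cam,0.018);print(b,w,w.mean(0),[np.linalg.norm(w[i]-w[i-1]) for i in range(4)])
for i in range(2):
    d=w[i+1]-w[i];print(np.degrees(np.arctan2(d[1],d[0])))
crop=cv2.resize(im[130:205,265:380],None,fx=6,fy=6,interpolation=cv2.INTER_CUBIC);cv2.imwrite("pics/crop_dry.png",crop)
E
```

```text
(280, 265) [21 29 62]
(458, 275) [ 24 172 105]
(493, 270) [ 24 179 114]
(524, 250) [ 24 177 118]
(560, 245) [ 24 176 120]
(475, 268) [ 14 166 100]
(447, 240) [ 26  68 154]
(650, 460) [ 18 132 147]
(600, 470) [ 18 133 140]
[[130.069   179.09753]
 [136.09753 143.931  ]
 [224.      159.     ]
 [217.97147 194.16653]] [[0.51182502 0.35169488]
 [0.61502152 0.33391735]
 [0.56424333 0.07609875]
 [0.46218409 0.09502804]] [0.53831849 0.21418475] [np.float64(0.26142320162009247), np.float64(0.10471656395644574), np.float64(0.26277149360723207), np.float64(0.10379984128605016)]
-9.774332135396635
-101.14197863616953
```

View pics/crop_dry.png

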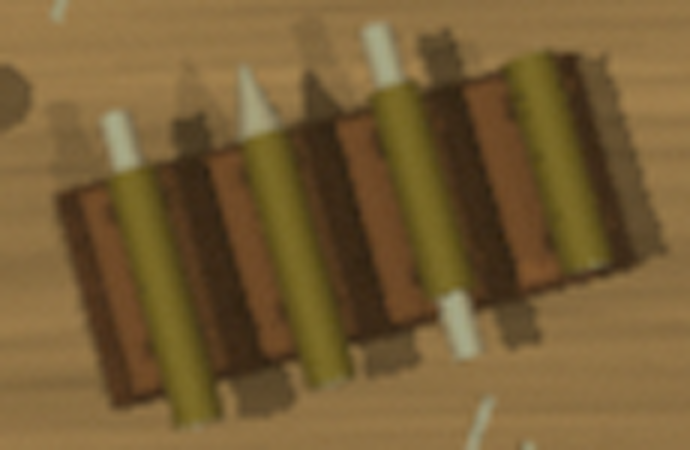

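The crop confirms the order: tenon (far pin only), stake (cone), rung (pins at both ends), blank (short, plain). Next, the stick axes.

```bash
cat > sticks.py <<'E'
from h import *
def sticks(im,cam,box=None,zs=0.056,amin=100):
    hsv=cv2.cvtColor(im,cv2.COLOR_BGR2HSV)
    m=cv2.inRange(hsv,(21,135,60),(32,255,255))
    if box: r=np.zeros_like(m);r[box[1]:box[3],box[0]:box[2]]=255;m&=r
    m=cv2.morphologyEx(m,cv2.MORPH_OPEN,np.ones((3,3)))
    out=[]
    for k in cv2.findContours(m,0,1)[0]:
        if cv2.contourArea(k)<amin: continue
        w=cast(k.reshape(-1,2),*cam,zs)
        (cx,cy),(a,b),_=rc=cv2.minAreaRect((w*1000).astype(np.float32))
        p=cv2.boxPoints(rc);e=[p[1]-p[0],p[2]-p[1]];d=max(e,key=np.linalg.norm);d=d*np.sign(d[0])
        out.append((cx/1000,cy/1000,max(a,b),min(a,b),np.degrees(np.arctan2(d[1],d[0]))))
    return sorted(out,key=lambda o:-o[1])
E
python3 - <<'E'
from sticks import *
from plant import eyes
c=eyes.read_camera("top")
for o in sticks(c["image"],fixed(c),(265,130,380,205)): print(np.round(o,4))
print(eyes.read_camera("wrist")["hand_eye"])
E
```

```text
[ 4.976000e-01 -1.178000e-01  1.209022e+02  2.288930e+01  1.379790e+01]
[  0.5141  -0.1789 117.9973  23.2372  14.1861]
[ 0.5448 -0.2373 98.0177 23.2124 13.9645]
[  0.5569  -0.3006 102.3468  24.3614  14.1367]
[[-1.05713417e-04 -9.61439530e-01 -2.75016398e-01  7.03421180e-02]
 [ 9.99999957e-01 -2.65915863e-05 -2.91427023e-04 -5.72438684e-04]
 [ 2.72876338e-04 -2.75016417e-01  9.61439491e-01 -1.42437411e-01]
 [ 0.00000000e+00  0.00000000e+00  0.00000000e+00  1.00000000e+00]]
```

```bash
cat > plan.py <<'E'
import sys
from h import *
from plant import ctrl
# python3 plan.py [rows] x y z yawdeg  -> per-row translation (30mm units), rotation (5deg units)
def plan(N,x,y,z,yaw,T0=None):
    s=ctrl.get_state(); A=np.eye(4);A[:3,:3]=R.from_quat(s["tcp_rot"]).as_matrix();A[:3,3]=s["eef_pos"]
    if T0 is not None: A=T0
    B=np.eye(4);B[:3,:3]=(R.from_euler('z',yaw,degrees=True)*R.from_quat([0,1,0,0])).as_matrix();B[:3,3]=[x,y,z]
    D=np.linalg.inv(A)@B; rv=R.from_matrix(D[:3,:3]).as_rotvec(); r=R.from_rotvec(rv/N).as_matrix()
    S=sum(np.linalg.matrix_power(r,k) for k in range(N)); t=np.linalg.solve(S,D[:3,3])
    print(N,"t",np.round(t/.03,3),"r",np.round(np.degrees(rv)/5/N,3)); return B
if __name__=="__main__":
    a=list(map(float,sys.argv[1:]));T=None
    s=ctrl.get_state();print(round(s["time"],2),np.round(s["eef_pos"],4),round(s["opening"]*85.4,1),np.round(s["contact_force"],1))
    for i in range(0,len(a),5): T=plan(int(a[i]),*a[i+1:i+5],T0=T)
E
python3 plan.py 20 0.55 0.21 0.26 -10.5
```

```text
0.25 [0.2005 0.6442 0.2306] 85.5 [ 0.3 -0.3  0.2]
20 t [-0.741 -0.561 -0.049] r [-0.001 -0.    -0.068]
```

Emit:
{"method": "send_rows", "body": {"translation": [[-0.74,-0.56,-0.05],[-0.74,-0.56,-0.05],[-0.74,-0.56,-0.05],[-0.74,-0.56,-0.05],[-0.74,-0.56,-0.05]], "rotation": [[0,0,-0.07],[0,0,-0.07],[0,0,-0.07],[0,0,-0.07],[0,0,-0.07]], "grip": [46,46,46,46,46], "squeeze": 40}}

```text
time: 0.88
eef_pos: [0.2834, 0.5315, 0.2388]
tcp_rot: [0.135, 0.991, -0.0, -0.0]
contact_force: [-0.8, -0.3, -0.4]
opening: 0.538
```

Emit:
{"method": "send_rows", "body": {"translation": [[-0.74,-0.56,-0.05],[-0.74,-0.56,-0.05],[-0.74,-0.56,-0.05],[-0.74,-0.56,-0.05],[-0.74,-0.56,-0.05]], "rotation": [[0,0,-0.07],[0,0,-0.07],[0,0,-0.07],[0,0,-0.07],[0,0,-0.07]], "grip": [46,46,46,46,46]}}

```text
time: 1.5
eef_pos: [0.3692, 0.4219, 0.2463]
tcp_rot: [0.12, 0.993, -0.0, 0.0]
contact_force: [1.2, 0.6, -0.9]
opening: 0.539
```

Emit:
{"method": "send_rows", "body": {"translation": [[-0.74,-0.56,-0.05],[-0.74,-0.56,-0.05],[-0.74,-0.56,-0.05],[-0.74,-0.56,-0.05],[-0.74,-0.56,-0.05]], "rotation": [[0,0,-0.07],[0,0,-0.07],[0,0,-0.07],[0,0,-0.07],[0,0,-0.07]], "grip": [46,46,46,46,46]}}

```text
time: 2.12
eef_pos: [0.4583, 0.3149, 0.2538]
tcp_rot: [0.105, 0.994, 0.0, -0.0]
contact_force: [0.5, 0.3, -0.9]
opening: 0.536
```

Emit:
{"method": "send_rows", "body": {"translation": [[-0.74,-0.56,-0.05],[-0.74,-0.56,-0.05],[-0.74,-0.56,-0.05],[-0.74,-0.56,-0.05],[-0.74,-0.56,-0.05]], "rotation": [[0,0,-0.07],[0,0,-0.07],[0,0,-0.07],[0,0,-0.07],[0,0,-0.07]], "grip": [46,46,46,46,46]}}

```text
time: 2.75
eef_pos: [0.5506, 0.2108, 0.2613]
tcp_rot: [0.09, 0.996, 0.0, -0.0]
contact_force: [0.2, -0.0, -0.4]
opening: 0.538
```

Emit:
{"method": "send_rows", "body": {"translation": [[0,0,0],[0,0,0]], "rotation": [[0,0,0],[0,0,0]], "grip": [46,46]}}

```text
time: 3.0
eef_pos: [0.5497, 0.2118, 0.2611]
tcp_rot: [0.09, 0.996, 0.0, -0.0]
contact_force: [0.0, 0.3, -0.4]
opening: 0.54
```

```bash
python3 - <<'E'
from h import *
from plant import eyes,ctrl
s=ctrl.get_state();c=eyes.read_camera("wrist");cam=wrist(c,s);im=c["image"]
print(s["time"],s["eef_pos"],s["opening"]*85.4)
np.savez("oil.npz",im=im,mtx=cam[0],pos=cam[1],Rm=cam[2])
cv2.imwrite("pics/w_oil.png",cv2.resize(im,(800,600)))
E
```

```text
3.0 [0.54971514 0.21182503 0.261093  ] 46.121888540776375
```

View pics/w_oil.png

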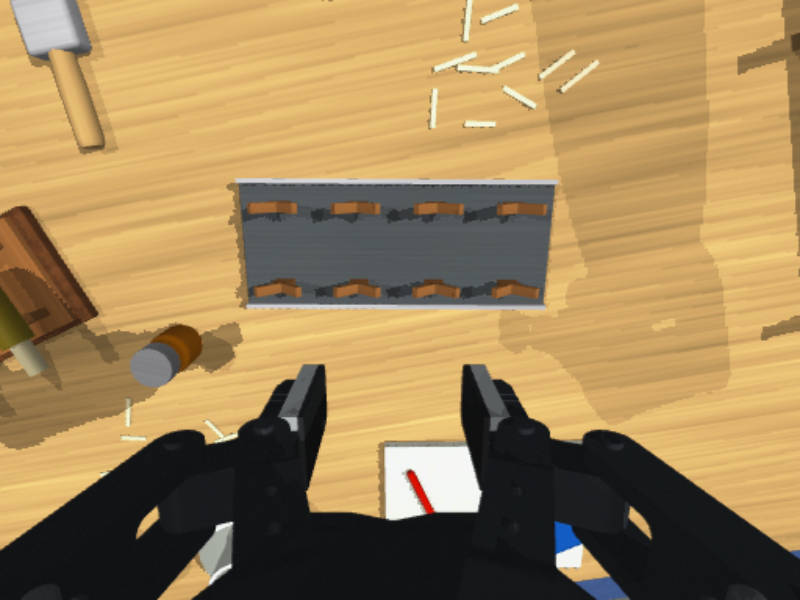

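The wrist view shows the empty oiling rack, with the plate spanning (238,182) to (556,306) and four saddle pairs, nothing lying on it. The jar is at (165,355).

```bash
python3 - <<'E'
from h import *
d=np.load("oil.npz");im=d["im"];cam=(d["mtx"],d["pos"],d["Rm"])
hsv=cv2.cvtColor(im,cv2.COLOR_BGR2HSV)
roi=np.zeros(im.shape[:2],np.uint8);roi[105:210,140:370]=255
m=cv2.morphologyEx(cv2.inRange(hsv,(0,0,0),(180,75,255))&roi,cv2.MORPH_CLOSE,np.ones((15,15)))
k=max(cv2.findContours(m,0,1)[0],key=cv2.contourArea)
w=cast(k.reshape(-1,2),*cam,.018)*1000
rc=cv2.minAreaRect(w.astype(np.float32));print("plate",rc)
o=cv2.inRange(hsv,(5,110,60),(16,255,255))&roi
pts=[]
for k in cv2.findContours(o,0,1)[0]:
    if cv2.contourArea(k)<60: continue
    c=cv2.minAreaRect(k); p=k.reshape(-1,2); e=p[[p[:,0].argmin(),p[:,0].argmax()]]
    tw=cast(e,*cam,.053); print(np.round(cv2.boundingRect(k)),np.round(tw*1000,1).tolist(),np.round(tw.mean(0)*1000,1)); pts.append(tw.mean(0))
pts=np.array(pts);print("mean saddles",pts.mean(0), cv2.minAreaRect((pts*1000).astype(np.float32)))
E
```

```text
plate ((536.8284912109375, 215.41787719726562), (264.82598876953125, 111.68965148925781), 79.37889862060547)
[315 179  30  12] [[578.3, 286.3], [591.1, 321.3]] [584.7 303.8]
[264 179  30  12] [[566.9, 223.8], [579.7, 258.5]] [573.3 241.2]
[213 179  31  12] [[555.5, 161.3], [566.0, 197.4]] [560.8 179.4]
[163 178  30  12] [[543.2, 100.4], [557.1, 134.1]] [550.1 117.2]
[318 129  32   9] [[514.7, 297.6], [527.1, 333.2]] [520.9 315.4]
[265 129  32   8] [[502.3, 236.0], [515.8, 271.1]] [509.1 253.6]
[212 129  31   8] [[491.1, 174.3], [504.3, 207.9]] [497.7 191.1]
[158 129  32   8] [[479.7, 111.4], [493.0, 145.8]] [486.3 128.6]
mean saddles [0.53536323 0.21627827] ((535.5238037109375, 216.2203369140625), (189.95370483398438, 65.43555450439453), 79.69538879394531)
```

```bash
python3 plan.py 15 0.55 -0.20 0.255 14
```

```text
3.05 [0.5496 0.2121 0.2611] 45.7 [-0.6  0.1 -0.5]
15 t [ 0.016 -0.922  0.014] r [ 0.    -0.    -0.323]
```

Emit:
{"method": "send_rows", "body": {"translation": [[0.02,-0.92,0.01],[0.02,-0.92,0.01],[0.02,-0.92,0.01],[0.02,-0.92,0.01],[0.02,-0.92,0.01]], "rotation": [[0,0,-0.32],[0,0,-0.32],[0,0,-0.32],[0,0,-0.32],[0,0,-0.32]], "grip": [46,46,46,46,46]}}

```text
time: 3.68
eef_pos: [0.5295, 0.0753, 0.2599]
tcp_rot: [0.019, 1.0, 0.0, 0.0]
contact_force: [-0.1, 0.0, -0.8]
opening: 0.537
```

Emit:
{"method": "send_rows", "body": {"translation": [[0.02,-0.92,0.01],[0.02,-0.92,0.01],[0.02,-0.92,0.01],[0.02,-0.92,0.01],[0.02,-0.92,0.01]], "rotation": [[0,0,-0.32],[0,0,-0.32],[0,0,-0.32],[0,0,-0.32],[0,0,-0.32]], "grip": [46,46,46,46,46]}}

```text
time: 4.3
eef_pos: [0.5291, -0.0626, 0.2584]
tcp_rot: [-0.051, 0.999, 0.0, 0.0]
contact_force: [0.7, -0.2, 0.3]
opening: 0.536
```

Emit:
{"method": "send_rows", "body": {"translation": [[0.02,-0.92,0.01],[0.02,-0.92,0.01],[0.02,-0.92,0.01],[0.02,-0.92,0.01],[0.02,-0.92,0.01]], "rotation": [[0,0,-0.32],[0,0,-0.32],[0,0,-0.32],[0,0,-0.32],[0,0,-0.32]], "grip": [46,46,46,46,46]}}

```text
time: 4.92
eef_pos: [0.5479, -0.1992, 0.2569]
tcp_rot: [-0.12, 0.993, 0.0, 0.0]
contact_force: [-1.0, -0.6, -0.4]
opening: 0.536
```

Emit:
{"method": "send_rows", "body": {"translation": [[0,0,0],[0,0,0]], "rotation": [[0,0,0],[0,0,0]], "grip": [46,46]}}

```text
time: 5.18
eef_pos: [0.5476, -0.1983, 0.2567]
tcp_rot: [-0.12, 0.993, 0.0, -0.0]
contact_force: [-0.4, -0.1, 0.2]
opening: 0.542
```

```bash
python3 - <<'E'
from sticks import *
from plant import eyes,ctrl
s=ctrl.get_state();c=eyes.read_camera("wrist");cam=wrist(c,s);im=c["image"]
print(s["time"],s["eef_pos"],s["tcp_rot"])
np.savez("dry.npz",im=im,mtx=cam[0],pos=cam[1],Rm=cam[2])
cv2.imwrite("pics/w_dry.png",cv2.resize(im,(800,600)))
for o in sticks(im,cam): print(np.round(o,4))
E
```

```text
5.175 [ 0.54762427 -0.19833101  0.25667929] [-1.19617023e-01  9.92820010e-01  4.16722111e-04 -1.48488936e-04]
[ 4.967000e-01 -1.182000e-01  1.250042e+02  2.454860e+01  1.416080e+01]
[  0.5133  -0.1796 121.9059  23.8055  14.1777]
[  0.5441  -0.2376 102.2979  23.7705  14.1684]
[  0.5559  -0.3003 104.1251  24.5659  14.1443]
[  0.8279  -0.3625  38.3699   9.1781 -30.5685]
[  0.7643  -0.4396 199.7002  89.1562 -41.6259]
```

View pics/w_dry.png

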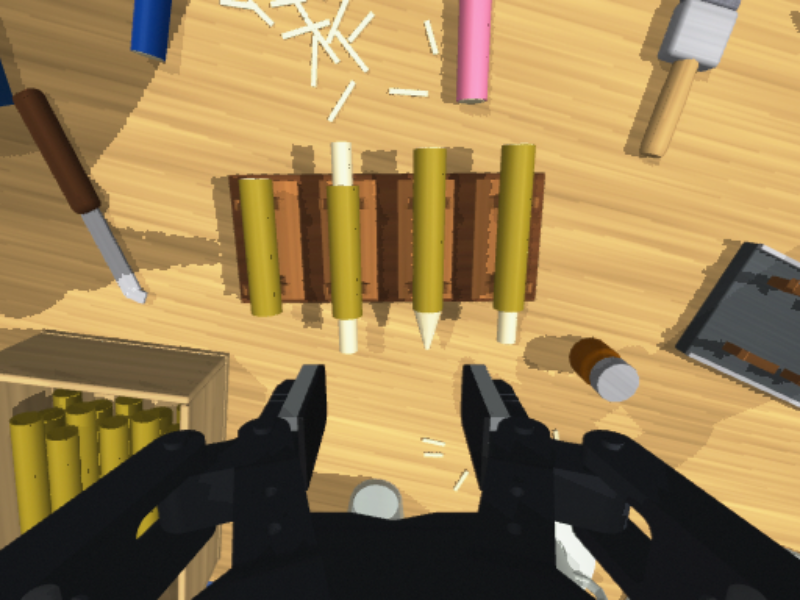

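The wrist view agrees with the top view within 1 mm, and the opening is still 46 mm. Tenon first: I'll hover above it.

```bash
python3 plan.py 6 0.5103 -0.1148 0.10 14.15
```

```text
5.22 [ 0.5476 -0.1982  0.2568] 45.6 [0.4 0.5 0.2]
6 t [0.09  0.499 0.871] r [ 0.001 -0.    -0.013]
```

Emit:
{"method": "send_rows", "body": {"translation": [[0.09,0.5,0.87],[0.09,0.5,0.87],[0.09,0.5,0.87],[0.09,0.5,0.87],[0.09,0.5,0.87]], "rotation": [[0,0,-0.02],[0,0,-0.02],[0,0,-0.02],[0,0,-0.02],[0,0,0]], "grip": [46,46,46,46,46]}}

```text
time: 5.85
eef_pos: [0.5163, -0.1283, 0.1258]
tcp_rot: [-0.123, 0.992, -0.0, 0.0]
contact_force: [-0.2, -0.4, -0.2]
opening: 0.539
```

Emit:
{"method": "send_rows", "body": {"translation": [[0.09,0.5,0.87],[0,0,0],[0,0,0]], "rotation": [[0,0,0],[0,0,0],[0,0,0]], "grip": [46,46,46]}}

```text
time: 6.22
eef_pos: [0.5113, -0.1162, 0.1016]
tcp_rot: [-0.123, 0.992, -0.001, 0.001]
contact_force: [-0.2, 0.5, 1.0]
opening: 0.536
```

```bash
python3 plan.py 4 0.5103 -0.1148 0.033 14.15  3 0.5103 -0.1148 0.12 14.15  10 0.5185 0.1221 0.12 -10.5
```

```text
6.22 [ 0.5113 -0.1162  0.1016] 45.7 [-0.2  0.5  1. ]
4 t [0.006 0.014 0.571] r [-0.004  0.005  0.   ]
3 t [-0.    -0.    -0.967] r [0. 0. 0.]
10 t [-0.07   0.793  0.   ] r [0.    0.    0.493]
```

Emit:
{"method": "send_rows", "body": {"translation": [[0.01,0.01,0.57],[0.01,0.01,0.57],[0.01,0.01,0.57],[0.01,0.01,0.57],[0,0,0]], "rotation": [[0,0,0],[0,0,0],[0,0,0],[0,0,0],[0,0,0]], "grip": [46,46,46,46,46]}}

```text
time: 6.85
eef_pos: [0.5073, -0.1146, 0.0295]
tcp_rot: [-0.123, 0.992, 0.001, -0.002]
contact_force: [-0.7, -0.6, -0.2]
opening: 0.542
```

Emit:
{"method": "send_rows", "body": {"translation": [[0,0,0],[0,0,0],[0,0,0],[0,0,0],[0,0,0]], "rotation": [[0,0,0],[0,0,0],[0,0,0],[0,0,0],[0,0,0]], "grip": [10,10,10,10,10]}}

```text
time: 7.48
eef_pos: [0.509, -0.1145, 0.0324]
tcp_rot: [-0.123, 0.992, 0.001, 0.0]
contact_force: [-1.8, 4.8, 3.4]
opening: 0.269
```

Gripped at 23 mm opening. I'll lift it and carry it to the right-end place.

Emit:
{"method": "send_rows", "body": {"translation": [[0,0,-0.5],[0,0,-0.8],[0,0,-0.8],[0,0,-0.8],[0,0,0]], "rotation": [[0,0,0],[0,0,0],[0,0,0],[0,0,0],[0,0,0]], "grip": [10,10,10,10,10]}}

```text
time: 8.1
eef_pos: [0.5111, -0.1167, 0.1224]
tcp_rot: [-0.123, 0.992, -0.002, 0.003]
contact_force: [0.6, 0.3, -0.9]
opening: 0.27
```

Emit:
{"method": "send_rows", "body": {"translation": [[-0.07,0.79,0],[-0.07,0.79,0],[-0.07,0.79,0],[-0.07,0.79,0],[-0.07,0.79,0]], "rotation": [[0,0,0.49],[0,0,0.49],[0,0,0.49],[0,0,0.49],[0,0,0.49]], "grip": [10,10,10,10,10]}}

```text
time: 8.72
eef_pos: [0.4998, 0.0036, 0.118]
tcp_rot: [-0.015, 1.0, -0.0, -0.0]
contact_force: [0.1, 0.8, -0.1]
opening: 0.266
```

Emit:
{"method": "send_rows", "body": {"translation": [[-0.07,0.79,0],[-0.07,0.79,0],[-0.07,0.79,0],[-0.07,0.79,0],[-0.07,0.79,0]], "rotation": [[0,0,0.49],[0,0,0.49],[0,0,0.49],[0,0,0.49],[0,0,0.49]], "grip": [10,10,10,10,10]}}

```text
time: 9.35
eef_pos: [0.5168, 0.1212, 0.1179]
tcp_rot: [0.091, 0.996, -0.0, -0.0]
contact_force: [0.1, -0.3, -0.2]
opening: 0.27
```

Emit:
{"method": "send_rows", "body": {"translation": [[0,0,0],[0,0,0],[0,0,0]], "rotation": [[0,0,0],[0,0,0],[0,0,0]], "grip": [10,10,10]}}

```text
time: 9.72
eef_pos: [0.5168, 0.12, 0.1185]
tcp_rot: [0.091, 0.996, -0.0, -0.0]
contact_force: [-0.5, -0.3, -0.2]
opening: 0.272
```

```bash
python3 plan.py 2 0.5185 0.1221 0.08 -10.5 3 0.5185 0.1221 0.035 -10.5
python3 - <<'E'
from sticks import *
from plant import eyes,ctrl
s=ctrl.get_state();c=eyes.read_camera("wrist");cam=wrist(c,s);im=c["image"]
cv2.imwrite("pics/w_hold1.png",im)
zs=s["eef_pos"][2]+.019
for o in sticks(im,cam,zs=zs): print(np.round(o,4))
t=R.from_quat(s["tcp_rot"]);print(t.apply([1,0,0]),t.apply([0,0,1]),s["wrist_torque"])
E
```

```text
9.72 [0.5168 0.12   0.1185] 23.2 [-0.5 -0.3 -0.2]
2 t [-0.021  0.04   0.642] r [-0.002 -0.002  0.007]
3 t [0.  0.  0.5] r [0. 0. 0.]
[  0.4984   0.1229 112.6939  24.5807 -10.3802]
[-9.83480931e-01  1.81011434e-01  3.46218705e-04] [-4.10145367e-04 -3.15734136e-04 -9.99999866e-01] [-0.0016396   0.03302135  0.03493086]
```

View pics/w_hold1.png

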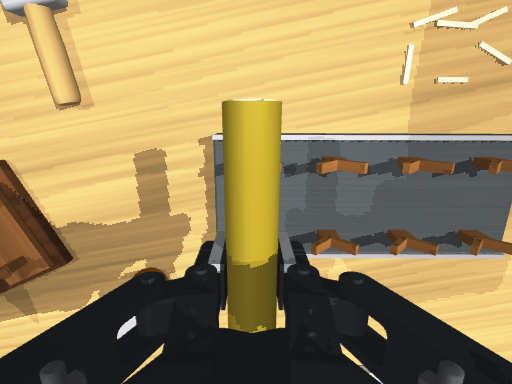

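The tenon is held straight and centred, with the butt about 75 mm from the tool and the last place (x<330 px) beneath it. I'll lower it.

Emit:
{"method": "send_rows", "body": {"translation": [[-0.02,0.04,0.64],[-0.02,0.03,0.64],[0,0,0.5],[0,0,0.5],[0,0,0.5]], "rotation": [[0,0,0],[0,0,0],[0,0,0],[0,0,0],[0,0,0]], "grip": [10,10,10,10,10]}}

```text
time: 10.4
eef_pos: [0.5186, 0.1226, 0.0344]
tcp_rot: [0.091, 0.996, -0.0, -0.0]
contact_force: [-0.6, -0.5, -1.0]
opening: 0.268
```

Emit:
{"method": "send_rows", "body": {"translation": [[0,0,0],[0,0,0]], "rotation": [[0,0,0],[0,0,0]], "grip": [10,10]}}

```text
time: 10.65
eef_pos: [0.5189, 0.1226, 0.0357]
tcp_rot: [0.09, 0.996, 0.0, 0.0]
contact_force: [0.3, 0.4, 0.7]
opening: 0.268
```

Emit:
{"method": "send_rows", "body": {"translation": [[0,0,0.08],[0,0,0]], "rotation": [[0,0,0],[0,0,0]], "grip": [10,10]}}

```text
time: 10.9
eef_pos: [0.5187, 0.1226, 0.0333]
tcp_rot: [0.091, 0.996, 0.0, 0.0]
contact_force: [0.0, 0.2, 0.2]
opening: 0.262
```

Emit:
{"method": "send_rows", "body": {"translation": [[0,0,0],[0,0,0],[0,0,0]], "rotation": [[0,0,0],[0,0,0],[0,0,0]], "grip": [34,46,46]}}

```text
time: 11.28
eef_pos: [0.5187, 0.1226, 0.0332]
tcp_rot: [0.091, 0.996, 0.0, 0.0]
contact_force: [0.2, -0.1, 0.7]
opening: 0.539
```

Emit:
{"method": "send_rows", "body": {"translation": [[0,0,-0.4],[0,0,-0.8],[0,0,-0.9],[0,0,-0.9],[0,0,0]], "rotation": [[0,0,0],[0,0,0],[0,0,0],[0,0,0],[0,0,0]], "grip": [46,46,46,46,46]}}

```text
time: 11.9
eef_pos: [0.5208, 0.1228, 0.1264]
tcp_rot: [0.091, 0.996, 0.0, 0.003]
contact_force: [-0.0, -0.3, -0.4]
opening: 0.54
```

```bash
python3 plan.py 11 0.5278 -0.1759 0.11 14.15
python3 - <<'E'
from sticks import *
from plant import eyes,ctrl
s=ctrl.get_state();c=eyes.read_camera("wrist");cam=wrist(c,s);im=c["image"]
cv2.imwrite("pics/w_rel1.png",im)
for o in sticks(im,cam): print(np.round(o,4))
E
```

```text
11.9 [0.5208 0.1228 0.1264] 46.1 [-0.  -0.3 -0.4]
11 t [-0.009 -0.912  0.049] r [ 0.     0.007 -0.446]
[ 5.072000e-01  1.238000e-01  1.260904e+02  2.357530e+01 -1.058620e+01]
```

View pics/w_rel1.png

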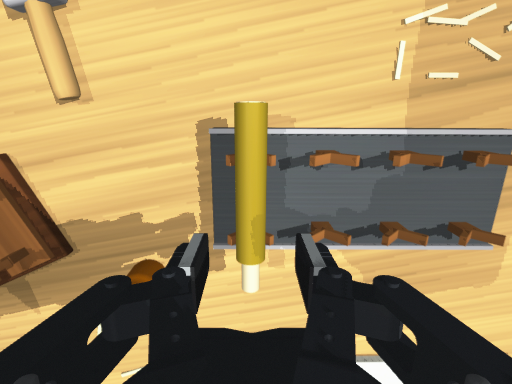

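The tenon lies in both saddles of the right-end place (250,180) and is released. Stake next.

Emit:
{"method": "send_rows", "body": {"translation": [[-0.01,-0.91,0.05],[-0.01,-0.91,0.05],[-0.01,-0.91,0.05],[-0.01,-0.91,0.05],[-0.01,-0.91,0.05]], "rotation": [[0,0,-0.45],[0,0,-0.45],[0,0,-0.45],[0,0,-0.45],[0,0,-0.45]], "grip": [46,46,46,46,46]}}

```text
time: 12.58
eef_pos: [0.5048, -0.0137, 0.1137]
tcp_rot: [-0.008, 1.0, 0.0, -0.001]
contact_force: [-0.1, 0.8, -0.1]
opening: 0.536
```

Emit:
{"method": "send_rows", "body": {"translation": [[-0.01,-0.91,0.05],[-0.01,-0.91,0.05],[-0.01,-0.91,0.05],[-0.01,-0.91,0.05],[-0.01,-0.91,0.05]], "rotation": [[0,0,-0.45],[0,0,-0.45],[0,0,-0.45],[0,0,-0.45],[0,0,-0.45]], "grip": [46,46,46,46,46]}}

```text
time: 13.2
eef_pos: [0.5192, -0.1491, 0.1061]
tcp_rot: [-0.106, 0.994, 0.001, -0.001]
contact_force: [0.4, -0.1, -0.1]
opening: 0.537
```

Emit:
{"method": "send_rows", "body": {"translation": [[-0.01,-0.91,0.05],[0,0,0],[0,0,0],[0,0,0]], "rotation": [[0,0,-0.41],[0,0,0],[0,0,0],[0,0,0]], "grip": [46,46,46,46]}}

```text
time: 13.7
eef_pos: [0.5259, -0.1742, 0.106]
tcp_rot: [-0.124, 0.992, 0.0, -0.0]
contact_force: [-0.7, -0.4, -1.0]
opening: 0.539
```

```bash
python3 plan.py 4 0.5278 -0.1759 0.033 14.15  4 0.5278 -0.1759 0.12 14.15  14 0.530 0.1847 0.12 -10.5
python3 - <<'E'
from sticks import *
from plant import eyes,ctrl
s=ctrl.get_state();c=eyes.read_camera("wrist");cam=wrist(c,s)
for o in sticks(c["image"],cam): print(np.round(o,4))
E
```

```text
13.7 [ 0.5259 -0.1742  0.106 ] 46.0 [-0.7 -0.4 -1. ]
4 t [-0.013 -0.018  0.608] r [ 0.003 -0.002  0.002]
4 t [ 0.    -0.    -0.725] r [0. 0. 0.]
14 t [-0.046  0.864  0.   ] r [0.    0.    0.352]
[  0.515   -0.179  124.8182  23.7082  14.1914]
[  0.5417  -0.2378 100.0857  25.1525  13.983 ]
[  0.5572  -0.2997 108.8706  28.6221  14.0518]
```

Emit:
{"method": "send_rows", "body": {"translation": [[-0.01,-0.02,0.61],[-0.01,-0.02,0.61],[-0.01,-0.02,0.61],[-0.01,-0.01,0.6],[0,0,0]], "rotation": [[0,0,0],[0,0,0],[0,0,0],[0,0,0],[0,0,0]], "grip": [46,46,46,46,46]}}

```text
time: 14.38
eef_pos: [0.5265, -0.1763, 0.0311]
tcp_rot: [-0.123, 0.992, 0.001, -0.002]
contact_force: [0.4, -0.7, 0.4]
opening: 0.533
```

Emit:
{"method": "send_rows", "body": {"translation": [[0,0,0],[0,0,0],[0,0,0],[0,0,0],[0,0,0]], "rotation": [[0,0,0],[0,0,0],[0,0,0],[0,0,0],[0,0,0]], "grip": [46,10,10,10,10]}}

```text
time: 15.0
eef_pos: [0.5282, -0.1755, 0.0347]
tcp_rot: [-0.123, 0.992, 0.001, 0.0]
contact_force: [-0.7, 4.8, 5.0]
opening: 0.27
```

Emit:
{"method": "send_rows", "body": {"translation": [[0,0,-0.5],[0,0,-0.8],[0,0,-0.8],[0,0,-0.8],[0,0,0]], "rotation": [[0,0,0],[0,0,0],[0,0,0],[0,0,0],[0,0,0]], "grip": [10,10,10,10,10]}}

```text
time: 15.62
eef_pos: [0.53, -0.1784, 0.1243]
tcp_rot: [-0.123, 0.992, -0.002, 0.003]
contact_force: [0.4, 0.4, -1.0]
opening: 0.266
```

Emit:
{"method": "send_rows", "body": {"translation": [[-0.05,0.86,0],[-0.05,0.86,0],[-0.05,0.86,0],[-0.05,0.86,0],[-0.05,0.86,0]], "rotation": [[0,0,0.35],[0,0,0.35],[0,0,0.35],[0,0,0.35],[0,0,0.35]], "grip": [10,10,10,10,10]}}

```text
time: 16.25
eef_pos: [0.5109, -0.0482, 0.1198]
tcp_rot: [-0.047, 0.999, 0.0, -0.001]
contact_force: [0.5, -0.7, 0.2]
opening: 0.266
```

Emit:
{"method": "send_rows", "body": {"translation": [[-0.05,0.86,0],[-0.05,0.86,0],[-0.05,0.86,0],[-0.05,0.86,0],[-0.05,0.86,0]], "rotation": [[0,0,0.35],[0,0,0.35],[0,0,0.35],[0,0,0.35],[0,0,0.35]], "grip": [10,10,10,10,10]}}

```text
time: 16.88
eef_pos: [0.5142, 0.0807, 0.1198]
tcp_rot: [0.03, 1.0, -0.0, -0.0]
contact_force: [-0.1, -0.1, -0.5]
opening: 0.268
```

Emit:
{"method": "send_rows", "body": {"translation": [[-0.05,0.86,0],[-0.05,0.86,0],[-0.05,0.86,0],[-0.05,0.86,0],[0,0,0]], "rotation": [[0,0,0.35],[0,0,0.35],[0,0,0.35],[0,0,0.36],[0,0,0]], "grip": [10,10,10,10,10]}}

```text
time: 17.5
eef_pos: [0.5311, 0.183, 0.1199]
tcp_rot: [0.089, 0.996, -0.0, -0.0]
contact_force: [0.3, 0.6, -0.8]
opening: 0.27
```

Emit:
{"method": "send_rows", "body": {"translation": [[0,0,0],[0,0,0]], "rotation": [[0,0,0],[0,0,0]], "grip": [10,10]}}

```text
time: 17.75
eef_pos: [0.5312, 0.1811, 0.1203]
tcp_rot: [0.091, 0.996, -0.0, -0.0]
contact_force: [-0.5, -0.7, -1.2]
opening: 0.265
```

```bash
cat > held.py <<'E'
from sticks import *
from plant import eyes,ctrl
s=ctrl.get_state();c=eyes.read_camera("wrist");cam=wrist(c,s);p=s["eef_pos"]
ax=-R.from_quat(s["tcp_rot"]).apply([1,0,0])[:2]
for o in sticks(c["image"],cam,zs=p[2]+.019):
    near=np.array(o[:2])-ax*o[2]/2000; print("held?",np.round(o,4),"near end along/across mm",np.round((near-p[:2])@np.c_[ax,[-ax[1],ax[0]]]*1000,1))
E
python3 plan.py 2 0.530 0.1847 0.08 -10.5 3 0.530 0.1847 0.034 -10.5; python3 held.py
```

```text
17.75 [0.5312 0.1811 0.1203] 22.6 [-0.5 -0.7 -1.2]
2 t [0.03  0.055 0.672] r [-0.002 -0.003  0.006]
3 t [-0.     0.     0.511] r [0. 0. 0.]
held? [  0.512    0.1841 114.2172  24.122  -10.4456] near end along/across mm [-76.5  -0.5]
held? [  0.4893   0.152   75.8995  14.7464 -10.6748] near end along/across mm [-73.9 -36.2]
```

Emit:
{"method": "send_rows", "body": {"translation": [[0.03,0.06,0.67],[0.03,0.05,0.67],[0,0,0.51],[0,0,0.51],[0,0,0.51]], "rotation": [[0,0,0],[0,0,0],[0,0,0],[0,0,0],[0,0,0]], "grip": [10,10,10,10,10]}}

```text
time: 18.42
eef_pos: [0.5305, 0.1853, 0.0341]
tcp_rot: [0.091, 0.996, -0.0, 0.0]
contact_force: [-9.6, -13.3, 38.0]
opening: 0.265
```

Emit:
{"method": "send_rows", "body": {"translation": [[0,0,0],[0,0,0]], "rotation": [[0,0,0],[0,0,0]], "grip": [10,10]}}

```text
time: 18.68
eef_pos: [0.5303, 0.1856, 0.0343]
tcp_rot: [0.091, 0.996, 0.0, -0.0]
contact_force: [0.2, 0.3, -0.3]
opening: 0.266
```

Emit:
{"method": "send_rows", "body": {"translation": [[0,0,0],[0,0,0],[0,0,0]], "rotation": [[0,0,0],[0,0,0],[0,0,0]], "grip": [34,46,46]}}

```text
time: 19.05
eef_pos: [0.5303, 0.1856, 0.0347]
tcp_rot: [0.091, 0.996, 0.0, 0.0]
contact_force: [-0.4, 0.1, -0.3]
opening: 0.54
```

Emit:
{"method": "send_rows", "body": {"translation": [[0,0,-0.4],[0,0,-0.8],[0,0,-0.9],[0,0,-0.9],[0,0,0]], "rotation": [[0,0,0],[0,0,0],[0,0,0],[0,0,0],[0,0,0]], "grip": [46,46,46,46,46]}}

```text
time: 19.68
eef_pos: [0.5324, 0.186, 0.128]
tcp_rot: [0.091, 0.996, 0.001, 0.003]
contact_force: [0.9, 1.0, 0.1]
opening: 0.54
```

```bash
python3 plan.py 15 0.5441 -0.2376 0.11 14.15
python3 - <<'E'
from sticks import *
from plant import eyes,ctrl
s=ctrl.get_state();c=eyes.read_camera("wrist");cam=wrist(c,s);im=c["image"]
cv2.imwrite("pics/w_rel2.png",im)
for o in sticks(im,cam): print(np.round(o,4))
E
```

```text
19.68 [0.5324 0.186  0.128 ] 46.1 [0.9 1.  0.1]
15 t [-0.008 -0.949  0.039] r [ 0.001  0.005 -0.327]
[  0.516    0.1872 124.4844  23.5224 -10.6006]
[ 5.073000e-01  1.242000e-01  1.261129e+02  2.480350e+01 -1.060960e+01]
```

View pics/w_rel2.png

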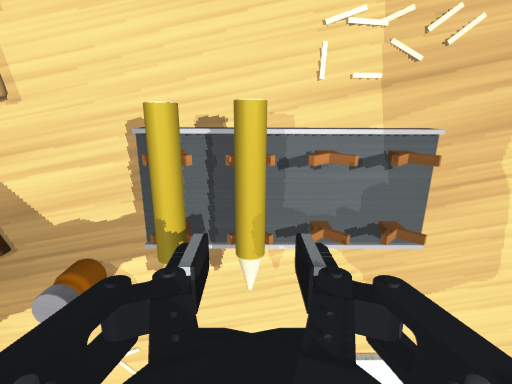

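The stake is seated in place 2 from the right (250,180). Rung next.

Emit:
{"method": "send_rows", "body": {"translation": [[-0.01,-0.95,0.04],[-0.01,-0.95,0.04],[-0.01,-0.95,0.04],[-0.01,-0.95,0.04],[-0.01,-0.95,0.04]], "rotation": [[0,0,-0.33],[0,0,-0.33],[0,0,-0.33],[0,0,-0.33],[0,0,-0.33]], "grip": [46,46,46,46,46]}}

```text
time: 20.35
eef_pos: [0.5128, 0.0434, 0.1167]
tcp_rot: [0.018, 1.0, 0.0, -0.002]
contact_force: [0.2, 0.1, -0.1]
opening: 0.537
```

Emit:
{"method": "send_rows", "body": {"translation": [[-0.01,-0.95,0.04],[-0.01,-0.95,0.04],[-0.01,-0.95,0.04],[-0.01,-0.95,0.04],[-0.01,-0.95,0.04]], "rotation": [[0,0,-0.33],[0,0,-0.33],[0,0,-0.33],[0,0,-0.33],[0,0,-0.33]], "grip": [46,46,46,46,46]}}

```text
time: 20.98
eef_pos: [0.5174, -0.0987, 0.1107]
tcp_rot: [-0.054, 0.999, 0.001, -0.001]
contact_force: [-0.0, -0.3, 0.2]
opening: 0.538
```

Emit:
{"method": "send_rows", "body": {"translation": [[-0.01,-0.95,0.04],[-0.01,-0.95,0.04],[-0.01,-0.95,0.04],[-0.01,-0.95,0.04],[-0.01,-0.95,0.04]], "rotation": [[0,0,-0.33],[0,0,-0.33],[0,0,-0.33],[0,0,-0.33],[0,0,-0.29]], "grip": [46,46,46,46,46]}}

```text
time: 21.6
eef_pos: [0.5423, -0.2387, 0.1045]
tcp_rot: [-0.124, 0.992, 0.001, -0.001]
contact_force: [-0.2, -0.4, 1.1]
opening: 0.54
```

Emit:
{"method": "send_rows", "body": {"translation": [[0,0,0],[0,0,0],[0,0,0]], "rotation": [[0,0,0],[0,0,0],[0,0,0]], "grip": [46,46,46]}}

```text
time: 21.98
eef_pos: [0.5428, -0.2372, 0.1059]
tcp_rot: [-0.124, 0.992, 0.001, -0.001]
contact_force: [0.2, -0.7, -0.4]
opening: 0.539
```

```bash
python3 plan.py 4 0.5441 -0.2376 0.033 14.15  4 0.5441 -0.2376 0.12 14.15  18 0.5418 0.2473 0.12 -10.5
python3 held.py
```

```text
21.98 [ 0.5428 -0.2372  0.1059] 46.1 [ 0.2 -0.7 -0.4]
4 t [-0.01  -0.006  0.607] r [ 0.003 -0.003  0.003]
4 t [ 0.    -0.    -0.725] r [0. 0. 0.]
18 t [-0.035  0.904  0.   ] r [0.    0.    0.274]
held? [ 0.5197 -0.2436 67.9227 15.1728 14.0571] near end along/across mm [-57.9  -0.5]
held? [ 0.5257 -0.2842 65.3242 16.0404 14.1068] near end along/across mm [-60.8 -41.4]
```

Emit:
{"method": "send_rows", "body": {"translation": [[-0.01,-0.01,0.61],[-0.01,-0.01,0.61],[-0.01,-0.01,0.61],[-0.01,0,0.6],[0,0,0]], "rotation": [[0,0,0],[0,0,0],[0,0,0],[0,0,0],[0,0,0]], "grip": [46,46,46,46,46]}}

```text
time: 22.65
eef_pos: [0.5431, -0.2381, 0.0309]
tcp_rot: [-0.123, 0.992, 0.002, -0.002]
contact_force: [-0.2, 0.4, -0.6]
opening: 0.536
```

Emit:
{"method": "send_rows", "body": {"translation": [[0,0,0],[0,0,0],[0,0,0],[0,0,0],[0,0,0]], "rotation": [[0,0,0],[0,0,0],[0,0,0],[0,0,0],[0,0,0]], "grip": [46,10,10,10,10]}}

```text
time: 23.28
eef_pos: [0.5448, -0.2373, 0.0348]
tcp_rot: [-0.123, 0.992, 0.002, -0.0]
contact_force: [-0.9, 5.4, 4.7]
opening: 0.266
```

Emit:
{"method": "send_rows", "body": {"translation": [[0,0,-0.5],[0,0,-0.8],[0,0,-0.8],[0,0,-0.8],[0,0,0]], "rotation": [[0,0,0],[0,0,0],[0,0,0],[0,0,0],[0,0,0]], "grip": [10,10,10,10,10]}}

```text
time: 23.9
eef_pos: [0.5466, -0.2405, 0.1244]
tcp_rot: [-0.123, 0.992, -0.003, 0.003]
contact_force: [0.4, 0.1, -0.7]
opening: 0.266
```

Rung gripped and lifted, opening 23 mm. Now carry it across.

Emit:
{"method": "send_rows", "body": {"translation": [[-0.04,0.9,0],[-0.04,0.9,0],[-0.03,0.9,0],[-0.03,0.9,0],[-0.03,0.9,0]], "rotation": [[0,0,0.27],[0,0,0.27],[0,0,0.27],[0,0,0.27],[0,0,0.27]], "grip": [10,10,10,10,10]}}

```text
time: 24.52
eef_pos: [0.5221, -0.1049, 0.1198]
tcp_rot: [-0.064, 0.998, 0.0, -0.0]
contact_force: [0.2, 0.6, -0.5]
opening: 0.266
```

Emit:
{"method": "send_rows", "body": {"translation": [[-0.04,0.9,0],[-0.04,0.9,0],[-0.03,0.9,0],[-0.03,0.9,0],[-0.03,0.9,0]], "rotation": [[0,0,0.27],[0,0,0.27],[0,0,0.27],[0,0,0.27],[0,0,0.27]], "grip": [10,10,10,10,10]}}

```text
time: 25.15
eef_pos: [0.5163, 0.0299, 0.1198]
tcp_rot: [-0.005, 1.0, -0.0, -0.0]
contact_force: [-0.2, -0.5, -0.6]
opening: 0.267
```

Emit:
{"method": "send_rows", "body": {"translation": [[-0.04,0.9,0],[-0.04,0.9,0],[-0.03,0.9,0],[-0.03,0.9,0],[-0.03,0.9,0]], "rotation": [[0,0,0.28],[0,0,0.28],[0,0,0.28],[0,0,0.28],[0,0,0.28]], "grip": [10,10,10,10,10]}}

```text
time: 25.78
eef_pos: [0.5266, 0.1645, 0.1198]
tcp_rot: [0.056, 0.998, -0.0, -0.0]
contact_force: [0.2, -0.2, -0.5]
opening: 0.266
```

Emit:
{"method": "send_rows", "body": {"translation": [[-0.04,0.92,0],[-0.04,0.92,0],[-0.04,0.92,0],[0,0,0],[0,0,0]], "rotation": [[0,0,0.28],[0,0,0.28],[0,0,0.28],[0,0,0],[0,0,0]], "grip": [10,10,10,10,10]}}

```text
time: 26.4
eef_pos: [0.5412, 0.2448, 0.1198]
tcp_rot: [0.092, 0.996, -0.0, -0.001]
contact_force: [-0.4, 0.2, -0.3]
opening: 0.265
```

Emit:
{"method": "send_rows", "body": {"translation": [[0,0,0]], "rotation": [[0,0,0]], "grip": [10]}}

```text
time: 26.52
eef_pos: [0.5415, 0.2444, 0.1203]
tcp_rot: [0.092, 0.996, -0.0, -0.0]
contact_force: [0.5, -0.4, -0.8]
opening: 0.269
```

```bash
python3 plan.py 2 0.5418 0.247 0.075 -10.5 5 0.5418 0.247 0.0345 -10.5; python3 held.py
```

```text
26.52 [0.5415 0.2444 0.1203] 23.0 [ 0.5 -0.4 -0.8]
2 t [0.002 0.043 0.755] r [-0.003 -0.003 -0.009]
5 t [ 0.   -0.    0.27] r [0. 0. 0.]
held? [  0.5338   0.2453  90.7603  23.8544 -10.572 ] near end along/across mm [-53.1  -0.6]
held? [  0.4985   0.2155  74.6413  14.7112 -10.6691] near end along/across mm [-74.2 -36.3]
held? [  0.4936   0.1778  75.7906  16.6622 -10.6234] near end along/across mm [-72.7 -74.3]
```

Emit:
{"method": "send_rows", "body": {"translation": [[-0.02,0.04,0.75],[-0.02,0.03,0.75],[0,0,0.27],[0,0,0.27],[0,0,0.27]], "rotation": [[0,0,0],[0,0,0],[0,0,0],[0,0,0],[0,0,0]], "grip": [10,10,10,10,10]}}

```text
time: 27.2
eef_pos: [0.5439, 0.2472, 0.0517]
tcp_rot: [0.092, 0.996, 0.0, 0.001]
contact_force: [0.1, -0.3, -0.5]
opening: 0.262
```

Emit:
{"method": "send_rows", "body": {"translation": [[0,0,0.27],[0,0,0.27],[0,0,0],[0,0,0]], "rotation": [[0,0,0],[0,0,0],[0,0,0],[0,0,0]], "grip": [10,10,10,10]}}

```text
time: 27.7
eef_pos: [0.5435, 0.2475, 0.0353]
tcp_rot: [0.092, 0.996, 0.0, 0.0]
contact_force: [0.5, 1.6, 0.5]
opening: 0.266
```

Emit:
{"method": "send_rows", "body": {"translation": [[0,0,0.02],[0,0,0],[0,0,0],[0,0,0]], "rotation": [[0,0,0],[0,0,0],[0,0,0],[0,0,0]], "grip": [10,34,46,46]}}

```text
time: 28.2
eef_pos: [0.5431, 0.247, 0.0343]
tcp_rot: [0.092, 0.996, -0.0, -0.0]
contact_force: [0.3, -0.0, 0.9]
opening: 0.539
```

Emit:
{"method": "send_rows", "body": {"translation": [[0,0,-0.4],[0,0,-0.8],[0,0,-0.9],[0,0,-0.9],[0,0,0]], "rotation": [[0,0,0],[0,0,0],[0,0,0],[0,0,0],[0,0,0]], "grip": [46,46,46,46,46]}}

```text
time: 28.82
eef_pos: [0.5454, 0.2478, 0.1282]
tcp_rot: [0.092, 0.996, 0.001, 0.003]
contact_force: [-0.4, -0.4, -0.1]
opening: 0.535
```

```bash
python3 plan.py 19 0.5559 -0.3003 0.11 14.15
python3 - <<'E'
from sticks import *
from plant import eyes,ctrl
s=ctrl.get_state();c=eyes.read_camera("wrist");cam=wrist(c,s);im=c["image"]
cv2.imwrite("pics/w_rel3.png",im)
for o in sticks(im,cam): print(np.round(o,4))
E
```

```text
28.82 [0.5454 0.2478 0.1282] 45.7 [-0.4 -0.4 -0.1]
19 t [ 0.001 -0.969  0.031] r [ 0.001  0.004 -0.26 ]
[  0.5433   0.2471 104.9701  23.4627 -10.519 ]
[  0.516    0.1876 123.9257  24.7683 -10.5721]
[ 5.072000e-01  1.247000e-01  1.270683e+02  2.760230e+01 -1.058130e+01]
```

View pics/w_rel3.png

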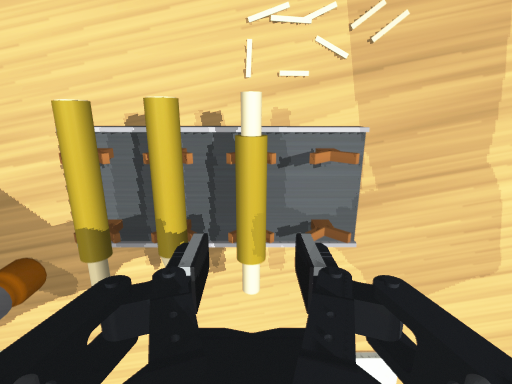

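The rung is seated in the third place (250,200). Now the blank.

Emit:
{"method": "send_rows", "body": {"translation": [[0,-0.97,0.03],[0,-0.97,0.03],[0,-0.97,0.03],[0,-0.97,0.03],[0,-0.97,0.03]], "rotation": [[0,0,-0.26],[0,0,-0.26],[0,0,-0.26],[0,0,-0.26],[0,0,-0.26]], "grip": [46,46,46,46,46]}}

```text
time: 29.5
eef_pos: [0.5218, 0.1022, 0.1182]
tcp_rot: [0.035, 0.999, -0.0, -0.002]
contact_force: [0.7, 0.1, 0.2]
opening: 0.542
```

Emit:
{"method": "send_rows", "body": {"translation": [[0,-0.97,0.03],[0,-0.97,0.03],[0,-0.97,0.03],[0,-0.97,0.03],[0,-0.97,0.03]], "rotation": [[0,0,-0.26],[0,0,-0.26],[0,0,-0.26],[0,0,-0.26],[0,0,-0.26]], "grip": [46,46,46,46,46]}}

```text
time: 30.12
eef_pos: [0.5183, -0.0429, 0.1138]
tcp_rot: [-0.022, 1.0, 0.0, -0.001]
contact_force: [-0.3, 0.4, -0.5]
opening: 0.54
```

Emit:
{"method": "send_rows", "body": {"translation": [[0,-0.97,0.03],[0,-0.97,0.03],[0,-0.97,0.03],[0,-0.97,0.03],[0,-0.97,0.03]], "rotation": [[0,0,-0.26],[0,0,-0.26],[0,0,-0.26],[0,0,-0.26],[0,0,-0.26]], "grip": [46,46,46,46,46]}}

```text
time: 30.75
eef_pos: [0.5313, -0.1875, 0.1091]
tcp_rot: [-0.078, 0.997, 0.001, -0.001]
contact_force: [0.4, 0.1, 0.6]
opening: 0.537
```

Emit:
{"method": "send_rows", "body": {"translation": [[0,-0.97,0.03],[0,-0.97,0.03],[0,-0.97,0.03],[0,-0.97,0.03],[0,0,0]], "rotation": [[0,0,-0.26],[0,0,-0.26],[0,0,-0.26],[0,0,-0.26],[0,0,0]], "grip": [46,46,46,46,46]}}

```text
time: 31.38
eef_pos: [0.5536, -0.3025, 0.1056]
tcp_rot: [-0.122, 0.993, 0.001, -0.001]
contact_force: [0.4, -0.0, -0.6]
opening: 0.541
```

Emit:
{"method": "send_rows", "body": {"translation": [[0,0,0],[0,0,0]], "rotation": [[0,0,0],[0,0,0]], "grip": [46,46]}}

```text
time: 31.62
eef_pos: [0.5539, -0.3001, 0.1068]
tcp_rot: [-0.124, 0.992, 0.001, -0.001]
contact_force: [0.5, 0.1, -0.5]
opening: 0.54
```

```bash
python3 plan.py 4 0.5559 -0.3003 0.033 14.15  4 0.5559 -0.3003 0.12 14.15  21 0.5533 0.3095 0.12 -10.5
python3 held.py
```

```text
31.62 [ 0.5539 -0.3001  0.1068] 46.1 [ 0.5  0.1 -0.5]
4 t [-0.016 -0.006  0.615] r [ 0.004 -0.003  0.003]
4 t [ 0.    -0.    -0.725] r [0. 0. 0.]
21 t [-0.037  0.975  0.   ] r [0.    0.    0.235]
held? [ 0.5315 -0.3066 69.0317 15.0542 14.3149] near end along/across mm [-57.9  -0.8]
held? [  0.6391  -0.3563  12.2931   4.1317 -75.8462] near end along/across mm [ 62.6 -75.4]
```

Emit:
{"method": "send_rows", "body": {"translation": [[-0.02,-0.01,0.61],[-0.02,-0.01,0.61],[-0.02,-0.01,0.61],[-0.01,0,0.61],[0,0,0]], "rotation": [[0,0,0],[0,0,0],[0,0,0],[0,0,0],[0,0,0]], "grip": [46,46,46,46,46]}}

```text
time: 32.3
eef_pos: [0.5551, -0.3006, 0.0313]
tcp_rot: [-0.123, 0.992, 0.002, -0.002]
contact_force: [-0.9, 0.3, 0.0]
opening: 0.537
```

Emit:
{"method": "send_rows", "body": {"translation": [[0,0,0],[0,0,0],[0,0,0],[0,0,0],[0,0,0]], "rotation": [[0,0,0],[0,0,0],[0,0,0],[0,0,0],[0,0,0]], "grip": [46,10,10,10,10]}}

```text
time: 32.92
eef_pos: [0.5568, -0.3003, 0.0355]
tcp_rot: [-0.123, 0.992, 0.001, -0.0]
contact_force: [-1.2, 5.0, 3.8]
opening: 0.268
```

Emit:
{"method": "send_rows", "body": {"translation": [[0,0,-0.5],[0,0,-0.8],[0,0,-0.8],[0,0,-0.8],[0,0,0]], "rotation": [[0,0,0],[0,0,0],[0,0,0],[0,0,0],[0,0,0]], "grip": [10,10,10,10,10]}}

```text
time: 33.55
eef_pos: [0.5585, -0.3034, 0.1253]
tcp_rot: [-0.123, 0.992, -0.003, 0.003]
contact_force: [-0.9, -1.8, -0.8]
opening: 0.265
```

Emit:
{"method": "send_rows", "body": {"translation": [[-0.04,0.97,0],[-0.04,0.97,0],[-0.04,0.97,0],[-0.03,0.98,0],[-0.03,0.98,0]], "rotation": [[0,0,0.23],[0,0,0.23],[0,0,0.23],[0,0,0.24],[0,0,0.24]], "grip": [10,10,10,10,10]}}

```text
time: 34.17
eef_pos: [0.5312, -0.1567, 0.1204]
tcp_rot: [-0.072, 0.997, 0.0, -0.0]
contact_force: [-0.8, -0.0, -0.4]
opening: 0.264
```

Emit:
{"method": "send_rows", "body": {"translation": [[-0.04,0.97,0],[-0.04,0.97,0],[-0.04,0.97,0],[-0.03,0.98,0],[-0.03,0.98,0]], "rotation": [[0,0,0.23],[0,0,0.23],[0,0,0.23],[0,0,0.24],[0,0,0.24]], "grip": [10,10,10,10,10]}}

```text
time: 34.8
eef_pos: [0.5215, -0.0109, 0.1205]
tcp_rot: [-0.021, 1.0, -0.0, -0.0]
contact_force: [-0.1, -0.2, -0.6]
opening: 0.265
```

Emit:
{"method": "send_rows", "body": {"translation": [[-0.04,0.97,0],[-0.04,0.97,0],[-0.04,0.97,0],[-0.03,0.98,0],[-0.03,0.98,0]], "rotation": [[0,0,0.23],[0,0,0.23],[0,0,0.23],[0,0,0.24],[0,0,0.24]], "grip": [10,10,10,10,10]}}

```text
time: 35.42
eef_pos: [0.5267, 0.135, 0.1205]
tcp_rot: [0.03, 1.0, -0.0, -0.0]
contact_force: [-0.4, 0.8, -0.9]
opening: 0.261
```

Emit:
{"method": "send_rows", "body": {"translation": [[-0.04,0.98,0],[-0.04,0.98,0],[-0.04,0.98,0],[-0.03,0.98,0],[-0.03,0.98,0]], "rotation": [[0,0,0.23],[0,0,0.23],[0,0,0.24],[0,0,0.24],[0,0,0.24]], "grip": [10,10,10,10,10]}}

```text
time: 36.05
eef_pos: [0.5468, 0.2806, 0.1203]
tcp_rot: [0.081, 0.997, -0.0, -0.0]
contact_force: [-0.4, -0.2, -0.5]
opening: 0.267
```

Emit:
{"method": "send_rows", "body": {"translation": [[-0.04,0.98,0],[0,0,0],[0,0,0],[0,0,0]], "rotation": [[0,0,0.24],[0,0,0],[0,0,0],[0,0,0]], "grip": [10,10,10,10]}}

```text
time: 36.55
eef_pos: [0.5528, 0.3078, 0.1208]
tcp_rot: [0.092, 0.996, -0.0, -0.0]
contact_force: [-0.2, -1.2, -0.2]
opening: 0.269
```

```bash
python3 plan.py 2 0.5533 0.3095 0.075 -10.5 5 0.5533 0.3095 0.035 -10.5; python3 held.py
```

```text
36.55 [0.5528 0.3078 0.1208] 22.9 [-0.2 -1.2 -0.2]
2 t [-0.003  0.03   0.764] r [-0.004 -0.004 -0.004]
5 t [ 0.    -0.     0.267] r [0. 0. 0.]
held? [  0.545    0.3087  91.1943  23.778  -10.4787] near end along/across mm [-53.5  -0.5]
held? [  0.5195   0.277   62.7532  14.6281 -10.6343] near end along/across mm [-58.6 -36.4]
held? [  0.5032   0.2415  74.2925  16.5192 -10.6334] near end along/across mm [-73.8 -74.2]
held? [  0.5014   0.2114  77.8155  16.6382 -23.9756] near end along/across mm [ -71.9 -104.2]
```

Emit:
{"method": "send_rows", "body": {"translation": [[-0.02,0.03,0.76],[-0.02,0.02,0.76],[0,0,0.27],[0,0,0.27],[0,0,0.27]], "rotation": [[0,0,0],[0,0,0],[0,0,0],[0,0,0],[0,0,0]], "grip": [10,10,10,10,10]}}

```text
time: 37.22
eef_pos: [0.5551, 0.3101, 0.0518]
tcp_rot: [0.092, 0.996, 0.0, 0.001]
contact_force: [0.8, -0.4, -0.8]
opening: 0.264
```

Emit:
{"method": "send_rows", "body": {"translation": [[0,0,0.27],[0,0,0.27],[0,0,0],[0,0,0]], "rotation": [[0,0,0],[0,0,0],[0,0,0],[0,0,0]], "grip": [10,10,10,10]}}

```text
time: 37.72
eef_pos: [0.555, 0.3108, 0.0356]
tcp_rot: [0.092, 0.996, 0.001, 0.001]
contact_force: [1.0, 2.9, 1.8]
opening: 0.267
```

Emit:
{"method": "send_rows", "body": {"translation": [[0,-0.02,0.01],[0,0,0],[0,0,0],[0,0,0]], "rotation": [[0,0,0],[0,0,0],[0,0,0],[0,0,0]], "grip": [10,34,46,46]}}

```text
time: 38.22
eef_pos: [0.554, 0.3089, 0.0343]
tcp_rot: [0.091, 0.996, -0.0, -0.0]
contact_force: [-0.7, 0.4, 0.1]
opening: 0.544
```

Emit:
{"method": "send_rows", "body": {"translation": [[0,0,-0.4],[0,0,-0.8],[0,0,-0.9],[0,0,-0.9],[0,0,-0.9]], "rotation": [[0,0,0],[0,0,0],[0,0,0],[0,0,0],[0,0,0]], "grip": [46,46,46,46,46]}}

```text
time: 38.85
eef_pos: [0.5545, 0.3094, 0.1537]
tcp_rot: [0.091, 0.996, 0.0, 0.0]
contact_force: [0.8, 0.4, -0.5]
opening: 0.541
```

Emit:
{"method": "send_rows", "body": {"translation": [[0.3,-0.5,-0.9],[0.3,-0.9,-0.9],[0.3,-0.9,-0.9],[0,-0.9,0],[0,0,0]], "rotation": [[0,0,0],[0,0,0],[0,0,0],[0,0,0],[0,0,0]], "grip": [46,46,46,46,46]}}

```text
time: 39.48
eef_pos: [0.5104, 0.2189, 0.2342]
tcp_rot: [0.092, 0.996, 0.0, 0.001]
contact_force: [0.0, 0.4, 0.3]
opening: 0.537
```

```bash
python3 - <<'E'
from sticks import *
from plant import eyes,ctrl
s=ctrl.get_state();c=eyes.read_camera("wrist");cam=wrist(c,s);im=c["image"]
print(s["time"],s["eef_pos"],s["contact_force"])
cv2.imwrite("pics/w_fin.png",cv2.resize(im,(800,600)))
O=np.array([.5362,.2158]);e=np.array([np.cos(np.radians(-10.5)),np.sin(np.radians(-10.5))]);M=np.c_[e,[-e[1],e[0]]]
for o in sticks(im,cam,zs=.058)[:4]: print(np.round(o,4),"rack xy mm",np.round((np.array(o[:2])-O)@M*1000,1))
E
```

```text
39.475 [0.51039193 0.21889968 0.2342325 ] [0.01660447 0.38706365 0.32443369]
[  0.5542   0.3094 105.6411  24.5126 -10.6144] rack xy mm [ 0.6 95.4]
[  0.5424   0.2473 103.2384  23.3858 -10.5759] rack xy mm [ 0.4 32.1]
[  0.5153   0.1877 121.5782  23.6238 -10.8617] rack xy mm [-15.4 -31.4]
[  0.5067   0.1252 123.3018  24.4933 -10.6888] rack xy mm [-12.5 -94.5]
```

View pics/w_fin.png

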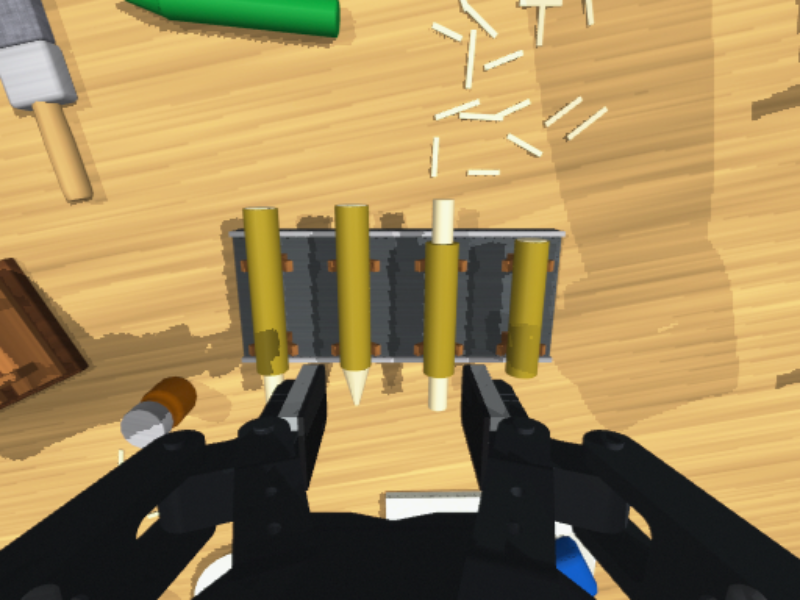

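All four are seated within about 2 mm of their places: from the robot's left, blank, rung, stake, tenon (the wrist view mirrors this). The jar stands where it was and the gripper is clear.

```bash
python3 -c "
from plant import ticket; print(ticket.sign_off())"
```

```text
the job is handed in; nothing more can be done
None
```

All four sticks are on the oiling rack in reverse order. From the robot's left they now lie blank, rung, stake, tenon (they were tenon, stake, rung, blank). I handed the job in at about 39.5 s of the 106 s allowed, with everything released and the gripper well clear.

- **Last check:** in the final wrist picture every stick lies in both of its saddles, within about 2 mm of its place lengthwise and across. The jar was still standing, and there was no contact force.
- **Force reading:** while lowering the stake, the tool force briefly read about 38 N vertically as it met the saddle about 1 mm off centre. It settled to zero before I let go, and the wrist limit is 120 N.
- **Centring estimates:** one picture taken just after release put the tenon about 2 mm too far away; the final one put it within 1.5 mm.

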